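# Fit bayonet fuse carriers and restore the isolator

## Task

Swing the isolator arm with the red grip out to its OFF end until it clicks home. With it off, fit every fuse carrier on the bench into the socket with the ring of its own colour: press only lightly and turn the carrier above the socket until its lugs find the keyway and it drops fully home, upright and flush. When all are home, swing the arm back to its ON end until it clicks home, and leave the other things on the bench where they are.

Things in the scene. Friction and masses are not known exactly. Their poses are not given: they have to be found in the camera images.
- fuse_base: grey fixed base plate 130 (x) x 440 (y) x 20 mm with three fuse sockets in a row along its y, 110 mm apart, and the isolator arm near its +y end. Origin: centre of its underside, z up; turned up to 7 degrees. Each socket's slot is turned up to 35 degrees either way from the base's x axis, differently in each, and is NOT in any reported pose: see it, or feel for it by turning.
- isolator (a joint): isolator arm, swings level about a vertical pivot. 0 = ON stop (arm along the base's -x); grows clockwise seen from above to 1.57 rad = OFF stop (arm along the base's +y, away from the sockets). A sprung ball clicks over 0.15 rad before either stop, then holds the arm there (about 3 N at the grip to pass it); in between it moves easily (0.3 N) and stays where left.
- isolator_pivot (a point): point on the arm's vertical pivot axis, 34 mm above the bench; axes as the base's
- isolator_grip (a point): centre of the top of the arm's red upright grip: a cylinder 22 mm across standing 56 mm above the flat bar, its top 106 mm above the bench, 100 mm from the pivot axis
- fuse_blue: loose fuse carrier, blue bar grip; may be absent. Stands on its nose. Origin: centre of underside, z up. By height: 0-18 mm round brass nose 31 mm across with two lugs, along x and along -x, at 7-18 mm (8 mm wide, out to 28 mm from the axis); 18-32 mm white flange 72 mm across; 32-64 mm grip, 52 mm along x, 12 mm thick along y. 0.12-0.26 kg. Half a turn changes nothing.
- socket_blue: fixed fuse socket, blue ring 96 mm across; places vary. Origin: under the ring; axes as the base's. White round collar 76 mm across, top 28 mm above origin, 35 mm hole crossed by a 14 x 60 mm slot, black rim marks at the slot's ends. Nose in hole, lugs riding on top: carrier origin 21 mm above this one. Lugs within 5 degrees of the slot: it drops 11 mm to 10 mm, flange on top (home).
- fuse_green: loose fuse carrier, green bar grip; may be absent. Stands on its nose. Origin: centre of underside, z up. By height: 0-18 mm round brass nose 31 mm across with two lugs, along x and along -x, at 7-18 mm (8 mm wide, out to 28 mm from the axis); 18-32 mm white flange 72 mm across; 32-64 mm grip, 52 mm along x, 12 mm thick along y. 0.12-0.26 kg. Half a turn changes nothing.
- socket_green: fixed fuse socket, green ring 96 mm across; places vary. Origin: under the ring; axes as the base's. White round collar 76 mm across, top 28 mm above origin, 35 mm hole crossed by a 14 x 60 mm slot, black rim marks at the slot's ends. Nose in hole, lugs riding on top: carrier origin 21 mm above this one. Lugs within 5 degrees of the slot: it drops 11 mm to 10 mm, flange on top (home).
- fuse_yellow: loose fuse carrier, yellow bar grip; may be absent. Stands on its nose. Origin: centre of underside, z up. By height: 0-18 mm round brass nose 31 mm across with two lugs, along x and along -x, at 7-18 mm (8 mm wide, out to 28 mm from the axis); 18-32 mm white flange 72 mm across; 32-64 mm grip, 52 mm along x, 12 mm thick along y. 0.12-0.26 kg. Half a turn changes nothing.
- socket_yellow: fixed fuse socket, yellow ring 96 mm across; places vary. Origin: under the ring; axes as the base's. White round collar 76 mm across, top 28 mm above origin, 35 mm hole crossed by a 14 x 60 mm slot, black rim marks at the slot's ends. Nose in hole, lugs riding on top: carrier origin 21 mm above this one. Lugs within 5 degrees of the slot: it drops 11 mm to 10 mm, flange on top (home).
- box_left: white square junction box with lid, 94 x 94 x 50 mm; bystander, origin under its centre
- lampholder: white porcelain lampholder, round flange 90 mm wide, 50 mm tall; bystander, origin under its centre
- screwdriver: orange-handled screwdriver, 200 mm long along its x; bystander
- meter: black multimeter lying flat, 130 x 75 x 43 mm, yellow dial; bystander, origin under its centre
- box_right: white square junction box with lid, 84 x 84 x 45 mm; bystander, origin under its centre
- breaker: white circuit breaker with red toggle, 70 x 54 x 70 mm; bystander, origin under its centre
Mind the look-alikes: they are no part of the job. What is shaped like the fuse_yellow but purple is not meant. What is shaped like the fuse_blue but turquoise is not meant.

How it is judged:
On the way, in this order (a step that is already met when the one before it is completed fails the run):
1. the isolator arm is swung out and clicked home at OFF (value of joint isolator above 1.5 rad), for 0.3 s.
2. every carrier present is fully home in the socket of its colour while the arm is at OFF (value of joint isolator above 1.5 rad and z of fuse_blue in the frame of socket_blue below 0.014 m and horizontal distance between fuse_blue and socket_blue below 0.006 m and angle between each of fuse_blue, fuse_green, fuse_yellow's own z axis and vertical below 0.1 rad and z of fuse_green in the frame of socket_green below 0.014 m and horizontal distance between fuse_green and socket_green below 0.006 m and z of fuse_yellow in the frame of socket_yellow below 0.014 m and horizontal distance between fuse_yellow and socket_yellow below 0.006 m), for 0.3 s.
3. the arm is swung back and clicked home at ON (value of joint isolator below 0.07 rad), for 0.3 s.
At the end, for the whole second after the job is handed in: Every carrier present sits fully home in the socket of its own colour (origin less than 14 mm above the socket's origin, within 6 mm sideways, upright within 0.1 rad) and at rest, and the isolator arm is at ON (below 0.07 rad) (value of joint isolator below 0.07 rad and z of fuse_blue in the frame of socket_blue below 0.014 m and horizontal distance between fuse_blue and socket_blue below 0.006 m and angle between each of fuse_blue, fuse_green, fuse_yellow's own z axis and vertical below 0.1 rad and z of fuse_green in the frame of socket_green below 0.014 m and horizontal distance between fuse_green and socket_green below 0.006 m and z of fuse_yellow in the frame of socket_yellow below 0.014 m and horizontal distance between fuse_yellow and socket_yellow below 0.006 m and linear speed of each of fuse_blue, fuse_green, fuse_yellow below 0.02 m/s); the robot touches nothing.
It fails at once if a carrier is forced: pressed on its socket with more than 70 N (contact force between any of fuse_blue, fuse_green, fuse_yellow and socket_blue above 70 N or contact force between any of fuse_blue, fuse_green, fuse_yellow and socket_green above 70 N or contact force between any of fuse_blue, fuse_green, fuse_yellow and socket_yellow above 70 N).
It fails at once if a bystander is shifted more than 40 mm (distance of any of box_left, lampholder, screwdriver, meter, box_right, breaker from where it was at the start of the episode above 0.04 m).
Of fuse_blue, fuse_green, fuse_yellow only 2 to 3 are there at a start; the rules pass over those that are not, and their reading is None.
At some moment in a run one of fuse_blue, fuse_green, fuse_yellow may be knocked a few centimetres aside while the robot is not near it.
It also fails if it takes over 210 s, if anything falls off the work surface, if the arm or the gripper's body presses on something with over 40 N, if the wrist force passes 120 N, or if a joint passes its speed limit or range.

## Robot

A 6-joint arm with a two-finger parallel gripper is mounted at the origin on the work surface. World frame = base frame: x ahead of the robot, y to its left, z up, the work surface at z = 0. Lengths are in m, angles in rad, forces in N, time in s.
With the tool pointing down it reaches from about 0.4 to 0.825 m from the base axis. Payload 7 kg.
Tool frame: the origin (TCP) lies at the very end of the fingers, on their centre line; the grasp point (between the pads) lies 19 mm behind it (env.tcp_to_grasp is the distance from the TCP to the grasp point, in m); z points along the fingers, y is the line along which they close (so a half turn about z gives the same grasp; the last joint's range is limited). The gripper opens to 88 mm and grips with 3 to 60 N. Pads are 19 mm wide; open, the fingers measure 130 mm over their backs; the gripper's body (78 mm by 193 mm) begins 47 mm behind the grasp point.
Start: joints at [-0.931, 0.359, 0.012, 0, -1.224, -0.288], TCP at [0.233, -0.634, 0.227] pointing down, gripper open.
Joint ranges: [-3.07, 3.07], [-1.43, 2.12], [-1.02, 1.25], [-3.03, 1.67], [-3.05, -0], [-3.03, 3.03]. Speed limits (rad/s): [2.39, 2.39, 3.01, 3.14, 3.14, 3.14].

## Interface

Orientations are given as [roll, pitch, yaw] about the fixed x, y, z axes, in that order (R = Rz(yaw) Ry(pitch) Rx(roll)).
In Python, from plant import status, optics, workorder, env gives the robot as it stands.
- The arm moves only by the tool move_arm, never from a script. Its argument "plan" is a list that holds one entry, the list of rows, each a list of 7 numbers: the shift along the tool's x, y, z in mm, then the turn, a rotation vector about the tool's x, y, z in degrees, then the finger opening in mm, from 0 to 87.6. In form: [[[tx, ty, tz, wx, wy, wz, gripper], ...]]. A call has 1 to 12 rows; each row shifts and turns the commanded pose from where the row before left it, along the tool's axes as they then stand; what a row does not reach is not made up. A row lasts 1/10 s, in which the tool goes at most 50 mm and 8.59 degrees, less where a joint would pass 70% of its speed; a pose out of reach is approached as far as the arm can. A call is refused whole if a number of a shift passes 50 or a number of a turn 8.59, either way. A call with a gripper value outside its range is refused whole. The fingers move at their own pace and stop on an object; "grip_force" is the grip in N (left out, the last holds). Time passes only in rows, so rows that do not move let the fingers close. It gives the time, the measured TCP pose, the force, the opening and the grip force at its end, in the units of the state.
- status.state(): the state, without advancing time (a new reading comes with each control period).
- optics.capture(name): name is "scene" or "top" or "wrist"; returns a dict with "image" (400x640x3 uint8, red, green, blue), "depth" (400x640 float32, m along the optical axis (not along the pixel's ray), 0 where there is no reading), "fx", "fy", "cx", "cy" (pixels), "R" (3x3) and "t" (3): a world point X has camera coordinates R X + t; the wrist camera has in their place "hand_eye" (4x4, takes a point from camera to tool coordinates, whose origin is the TCP and whose axes are the flange's). Camera axes: x right, y down, z forward; pixel columns grow to the right and rows downward; lengths in m; the calibration is good to about 2 mm. A picture is of the moment at which its call begins: read the wrist's pose just before it.
- workorder.close_job(): hands the job in; it is judged then, once.
The state is a dict: "time_s": time; "qpos": joint angles; "qd": joint speeds; "effort": joint torques, N m; "position": TCP position; "eef_rot": TCP orientation; "wrist_force": force on the tool from outside, world axes, zero at the start; "torque": the same for the moment, N m; "grip_width": opening from 0.0 (shut) to 1.0 (fully open); "grasp_force": force on a finger pad.
Only numpy, scipy, OpenCV 4.12 (cv2) and the standard library are available. Lean on these libraries where they do the work, as an engineer would, in place of code of your own. Each camera call takes 0.05 s, during which the arm holds its last target. There are 200 camera calls.

## Working session

There is one attempt and no reset: what is moved stays moved. The work goes in short steps, Python scripts to look and compute and a tool call to move; the robot and the scene stay as the last step left them, time stands still between calls to the robot, and variables do not carry over. Pictures are saved under pics/ and viewed, at most 14 in all, crops included, and the job is handed in when it is done.

Besides the shell and the picture viewer there is one more tool, called after "Request:" as name(argument=value, ...), one argument or row to a line, values as JSON. move_arm: Moves the arm, as the interface text tells. Its arguments: {"type":"object","properties":{"plan":{"type":"array","items":{"type":"array","items":{"type":"array","items":{"type":"number"}}}},"grip_force":{"type":"number"}},"required":["plan"]}

```bash
ls; mkdir -p pics; python3 - <<'E'
from plant import status, optics, workorder, env
import cv2,numpy as np,pickle
print(status.state())
for n in ["top","scene"]:
    c=optics.capture(n); pickle.dump(c,open(n+".pkl","wb")); cv2.imwrite(f"pics/{n}0.png",c["image"][:,:,::-1])
    print(n,c["fx"],c["cx"],c["cy"],c["R"],c["t"])
E
```

```text
pics
{'time_s': 0.0, 'qpos': array([-9.30868399e-01,  3.59393830e-01,  1.10729663e-02, -3.17089832e-04,
       -1.22407659e+00, -2.88081586e-01]), 'qd': array([-1.19205028e-03, -1.07592026e-04, -1.19002447e-03, -5.32968480e-05,
       -3.63445078e-04,  6.33981028e-04]), 'effort': array([ 1.44460824e-03, -5.82714987e+01,  2.93054777e+01,  6.99721947e+00,
        6.76688593e-03, -1.51999552e-04]), 'position': array([ 0.23242125, -0.63322312,  0.22563028]), 'eef_rot': array([ 3.13997281e+00, -1.69140389e-04, -2.78985417e+00]), 'wrist_force': array([-0.22584238, -0.98992431, -0.12624201]), 'torque': array([ 0.00013393, -0.0293951 , -0.02265897]), 'grasp_force': 0.0, 'grip_width': 0.9974270197304336}
top 396.4935220220309 323.25583461451623 198.75304272884455 [[-0.01504708 -0.99968152 -0.02025936]
 [-0.99755695  0.01639131 -0.06790772]
 [ 0.06821817  0.01918805 -0.99748589]] [-0.04891412  0.52516413  1.38192774]
scene 363.8749782260857 320.0833757442626 196.0604387081185 [[-0.3784345   0.92532356  0.02374096]
 [ 0.52001081  0.23375012 -0.82155318]
 [-0.76575197 -0.29855851 -0.56963737]] [ 0.25573696 -0.17556028  1.53858808]
```

View pics/top0.png

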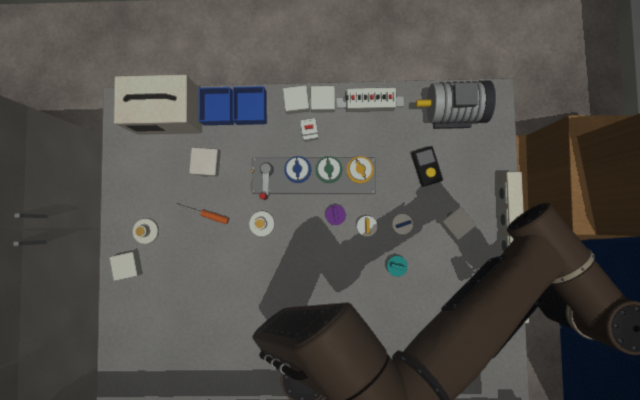

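View pics/scene0.png

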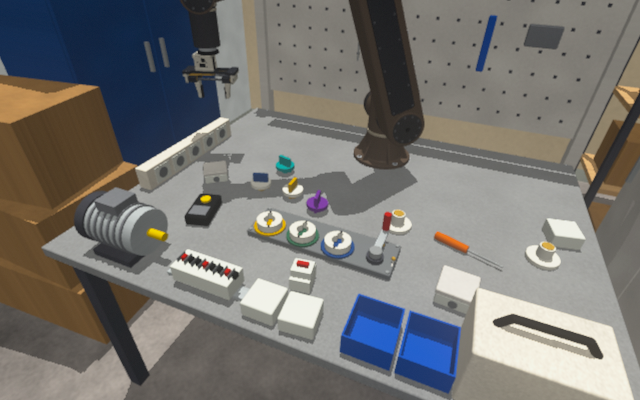

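The top view shows the base plate over (252–375, 157–193), with the isolator pivot at (266,168) and the red grip at (264,196). The sockets are blue (297,169), green (329,169) and yellow (360,170).

Candidates:
- **Carriers meant:** yellow bar at (367,225) and dark blue bar at (402,224).
- **Decoys:** purple at (335,214) and turquoise at (397,265), which are the wrong colours.
- **Green:** no green carrier is visible so far.

```bash
cat > h.py <<'E'
import numpy as np,cv2,pickle
from scipy.spatial.transform import Rotation as Ro
from plant import status, optics, workorder, env
def cap(n):
    s=status.state(); c=optics.capture(n)
    if n=="wrist":
        T=np.eye(4); T[:3,:3]=Ro.from_euler('xyz',s["eef_rot"]).as_matrix(); T[:3,3]=s["position"]
        M=T@c["hand_eye"]; c["R"]=M[:3,:3].T; c["t"]=-c["R"]@M[:3,3]
    return c
def ray(c,uv,z):
    "pixels -> world points on plane z"
    uv=np.atleast_2d(uv).astype(float)
    d=np.c_[(uv[:,0]-c["cx"])/c["fx"],(uv[:,1]-c["cy"])/c["fy"],np.ones(len(uv))]@c["R"]
    o=-c["R"].T@c["t"]
    return o+d*((z-o[2])/d[:,2])[:,None]
def proj(c,X):
    p=c["R"]@np.array(X)+c["t"]; return np.array([c["cx"]+c["fx"]*p[0]/p[2],c["cy"]+c["fy"]*p[1]/p[2]])
def blobs(c,lo,hi,amin=15):
    hsv=cv2.cvtColor(c["image"],cv2.COLOR_RGB2HSV); m=cv2.inRange(hsv,np.array(lo),np.array(hi))
    n,l,st,ce=cv2.connectedComponentsWithStats(m)
    return [(ce[i].round(1),st[i][4],np.argwhere(l==i)[:,::-1]) for i in range(1,n) if st[i][4]>=amin]
COL=dict(red=((0,120,60),(6,255,255)),yellow=((18,110,70),(28,255,255)),blue=((105,110,40),(120,255,255)),green=((60,80,30),(82,255,255)),teal=((84,110,40),(98,255,255)),purple=((130,80,40),(160,255,255)))
E
python3 - <<'E'
from h import *
c=pickle.load(open("top.pkl","rb"))
for k,(lo,hi) in COL.items():
    for ce,a,p in blobs(c,lo,hi):
        if 180<ce[0]<450 and 140<ce[1]<290: print(k,ce,a,"z20",ray(c,ce,.02)[0][:2].round(3),"z64",ray(c,ce,.064)[0][:2].round(3),"z106",ray(c,ce,.106)[0][:2].round(3))
im=c["image"][140:290,230:450,::-1]; cv2.imwrite("pics/crop1.png",cv2.resize(im,None,fx=3.6,fy=3.6,interpolation=cv2.INTER_CUBIC))
E
```

```text
red [262.5 195.7] 32 z20 [0.538 0.157] z64 [0.535 0.15 ] z106 [0.532 0.143]
yellow [359.3 170.8] 177 z20 [ 0.621 -0.186] z64 [ 0.615 -0.183] z106 [ 0.609 -0.18 ]
yellow [360.  168.6] 84 z20 [ 0.629 -0.189] z64 [ 0.622 -0.185] z106 [ 0.616 -0.182]
yellow [430.3 172. ] 86 z20 [ 0.612 -0.435] z64 [ 0.607 -0.424] z106 [ 0.601 -0.414]
yellow [367.2 226.3] 49 z20 [ 0.425 -0.21 ] z64 [ 0.425 -0.206] z106 [ 0.425 -0.202]
yellow [259.4 223.4] 54 z20 [0.441 0.169] z64 [0.441 0.161] z106 [0.44  0.153]
blue [301.7 174.4] 70 z20 [0.612 0.018] z64 [0.606 0.015] z106 [0.601 0.012]
blue [297.  168.6] 57 z20 [0.633 0.034] z64 [0.626 0.031] z106 [0.62  0.027]
blue [403.  223.8] 26 z20 [ 0.432 -0.334] z64 [ 0.432 -0.327] z106 [ 0.432 -0.319]
green [328.3 168.7] 48 z20 [ 0.63  -0.077] z64 [ 0.624 -0.077] z106 [ 0.618 -0.077]
green [327.8 178.7] 30 z20 [ 0.595 -0.074] z64 [ 0.59  -0.075] z106 [ 0.585 -0.075]
teal [396.6 265.5] 330 z20 [ 0.288 -0.308] z64 [ 0.292 -0.301] z106 [ 0.297 -0.294]
purple [335.2 214.5] 317 z20 [ 0.468 -0.098] z64 [ 0.467 -0.098] z106 [ 0.466 -0.097]
```

View pics/crop1.png

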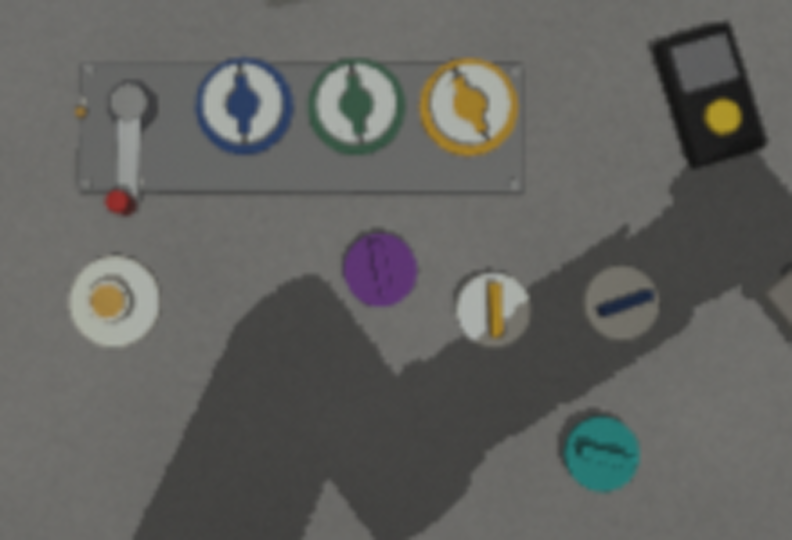

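The crop confirms yellow-bar (494,308) and blue-bar (625,303) as the carriers to use, and all three sockets with their slots. Purple (380,268) and turquoise (601,453) are the decoys, and green seems to be absent. Next I move over the bench centre for a wrist view.

Request:
move_arm(
  plan=[
    [[-34, 33, -9, 0, 0, 0, 87], [-34, 33, -9, 0, 0, 0, 87], [-34, 33, -9, 0, 0, 0, 87], [-34, 33, -9, 0, 0, 0, 87], [-34, 33, -9, 0, 0, 0, 87], [-34, 33, -9, 0, 0, 0, 87], [-34, 33, -9, 0, 0, 0, 87], [-34, 33, -9, 0, 0, 0, 87], [-34, 33, -9, 0, 0, 0, 87], [-34, 33, -9, 0, 0, 0, 87], [-34, 33, -9, 0, 0, 0, 87], [-34, 33, -9, 0, 0, 0, 87]],
  ],
)

```text
time_s: 1.3
position: [0.4793, -0.1193, 0.335]
eef_rot: [3.141, 0.0, -2.79]
wrist_force: [1.1, -0.3, 0.3]
grip_width: 0.997
grasp_force: 0.0
```

Request:
move_arm(
  plan=[
    [[0, 0, 0, 0, 0, -8, 87], [0, 0, 0, 0, 0, -8, 87], [0, 0, 0, 0, 0, -8, 87], [0, 0, 0, 0, 0, -8, 87], [0, 0, 0, 0, 0, -8, 87], [0, 0, 0, 0, 0, -8, 87], [0, 0, 0, 0, 0, -8, 87], [0, 0, 0, 0, 0, -8, 87], [0, 0, 0, 0, 0, -8, 87], [0, 0, 0, 0, 0, -8, 87], [0, 0, 0, 0, 0, 0, 87]],
  ],
)

```text
time_s: 2.4
position: [0.4789, -0.1213, 0.3343]
eef_rot: [3.141, 0.0, -1.391]
wrist_force: [0.6, -0.6, 0.3]
grip_width: 0.992
grasp_force: 0.0
```

Request:
move_arm(
  plan=[
    [[0, 0, 0, 0, 0, -8, 87], [0, 0, 0, 0, 0, -8, 87], [0, 0, 0, 0, 0, -8, 87], [0, 0, 0, 0, 0, -8, 87], [0, 0, 0, 0, 0, -8, 87], [0, 0, 0, 0, 0, -8, 87], [0, 0, 0, 0, 0, -8, 87], [0, 0, 0, 0, 0, -8, 87], [0, 0, 0, 0, 0, -8, 87], [0, 0, 0, 0, 0, -8, 87], [0, 0, 0, 0, 0, 0, 87], [0, 0, 0, 0, 0, 0, 87]],
  ],
)

```text
time_s: 3.6
position: [0.479, -0.1213, 0.3344]
eef_rot: [-3.142, 0.0, -0.004]
wrist_force: [0.9, -1.1, -0.3]
grip_width: 0.991
grasp_force: 0.0
```

```bash
python3 - <<'E'
from h import *
s=status.state(); print(s["time_s"],s["position"],s["eef_rot"],s["qpos"])
for n in ["wrist","top","scene"]:
    c=cap(n); pickle.dump(c,open(n+"1.pkl","wb")); cv2.imwrite(f"pics/{n}1.png",c["image"][:,:,::-1])
    if n=="wrist": print("cam at",-c["R"].T@c["t"],c["R"].round(2),c["fx"])
    for k in ["green"]:
        print(n,[(b[0],b[1]) for b in blobs(c,*COL[k])])
E
```

```text
3.6 [ 0.47901278 -0.12130571  0.33443597] [-3.14156408e+00  2.75783485e-04 -3.79868259e-03] [ 1.50542186e-01  5.27750255e-04 -1.90250828e-01 -7.19317273e-05
 -1.38028586e+00  1.41646908e+00]
cam at [ 0.54643615 -0.12085866  0.49326469] [[-0.   -1.    0.  ]
 [-0.97  0.    0.25]
 [-0.25  0.   -0.97]] 300.62026517313774
wrist [(array([286.9,  71.3]), np.int32(809)), (array([281. ,  63.2]), np.int32(531))]
top [(array([328.5, 169.1]), np.int32(15))]
scene [(array([289.4, 238.4]), np.int32(37))]
```

View pics/wrist1.png

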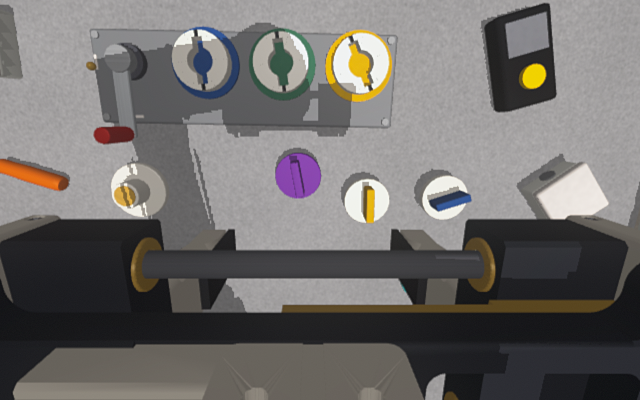

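The wrist view shows the sockets at (202,60), (282,60) and (360,65), with slot marks visible. The red grip spans (95–133,135). The yellow carrier is at (367,200) and blue at (447,198). No green carrier appears in any view, so it is absent. Next I measure the base frame and the isolator.

```bash
python3 - <<'E'
from h import *
c=pickle.load(open("wrist1.pkl","rb"))
scr=ray(c,[[95,33],[392,40],[386,121],[105,117]],.02)[:,:2]; print("screws",scr.round(4))
print("yaw from edges deg",[np.degrees(np.arctan2(*-(scr[j]-scr[i])))*-1 for i,j in((0,1),(3,2))])
print("len",np.linalg.norm(scr[0]-scr[1]),np.linalg.norm(scr[0]-scr[3]))
for ce,a,p in blobs(c,*COL["red"]):
    l=p[p[:,0]<=p[:,0].min()+16]; print("red",ce,a,p.min(0),p.max(0),ray(c,(p[:,0].min()+7,l[:,1].mean()),.106), ray(c,(p[:,0].max()-4,ce[1]),.05))
print("knob",ray(c,[[124,57],[124,57]],.05))
d=c["depth"]; print("depth knob",d[57,124],d[135,100],d[135,105])
for u,v in((124,57),(102,135),(202,60),(360,75)):
    z=d[v,u]; X=c["R"].T@(np.array([(u-c["cx"])/c["fx"]*z,(v-c["cy"])/c["fy"]*z,z])-c["t"]); print((u,v),X.round(4))
c=pickle.load(open("top1.pkl","rb"))
s=ray(c,[[252.2,157.2],[375.3,157.2],[252.2,193],[375.5,193.3]],.02)[:,:2]; print(s.round(3), s.mean(0))
E
```

```text
screws [[ 0.6706  0.1881]
 [ 0.6601 -0.2347]
 [ 0.5481 -0.2326]
 [ 0.5555  0.1941]]
yaw from edges deg [np.float64(-1.4244518544613174), np.float64(-0.9899558696211878)]
len 0.42292634753212327 0.11525442006069
red [113.  134.3] 558 [ 94 127] [133 143] [[0.53259237 0.14569418 0.106     ]] [[0.53076162 0.14382946 0.05      ]]
knob [[0.63319402 0.13458202 0.05      ]
 [0.63319402 0.13458202 0.05      ]]
depth knob 0.40512753 0.37632537 0.37874216
(124, 57) [0.6327 0.133  0.0527]
(102, 135) [0.532  0.1437 0.1073]
(202, 60) [0.6338 0.0378 0.0246]
(360, 75) [ 0.6125 -0.1896  0.0276]
[[ 0.677  0.194]
 [ 0.668 -0.244]
 [ 0.549  0.194]
 [ 0.54  -0.241]] [ 0.60852483 -0.02432906]
```

Request:
move_arm(
  plan=[
    [[9, -44, 15, 0, 0, 0, 87], [9, -44, 15, 0, 0, 0, 87], [9, -44, 15, 0, 0, 0, 87], [9, -44, 15, 0, 0, 0, 87], [9, -44, 15, 0, 0, 0, 87], [8, -45, 15, 0, 0, 0, 87], [0, 0, 25, 0, 0, 0, 87], [0, 0, 25, 0, 0, 0, 87], [0, 0, 25, 0, 0, 0, 87], [0, 0, 25, 0, 0, 0, 87], [0, 0, 0, 0, 0, 0, 87], [0, 0, 0, 0, 0, 0, 87]],
  ],
)

```text
time_s: 4.95
position: [0.5316, 0.1438, 0.1449]
eef_rot: [3.141, 0.0, 0.002]
wrist_force: [0.2, -0.6, 0.6]
grip_width: 0.993
grasp_force: 0.0
```

```bash
python3 - <<'E'
from h import *
s=status.state(); print(s["position"],s["eef_rot"])
c=cap("wrist"); cv2.imwrite("pics/w2.png",c["image"][:,:,::-1]); d=c["depth"]
for ce,a,p in blobs(c,*COL["red"],100):
    P=[]
    for u,v in p:
        z=d[v,u]
        if z>0: P.append(c["R"].T@(np.array([(u-c["cx"])/c["fx"]*z,(v-c["cy"])/c["fy"]*z,z])-c["t"]))
    P=np.array(P); t=P[P[:,2]>.102]; print(ce,a,P[:,2].max(),t.mean(0) if len(t) else None,len(t))
E
```

```text
[0.53163765 0.1437582  0.14493303] [3.14081889e+00 2.89833072e-04 1.70529342e-03]
[310.8 214.4] 1051 0.10841757073911686 [0.53300552 0.14574675 0.10637609] 693
```

Request:
move_arm(
  plan=[
    [[1, -2, 38, 0, 0, 0, 87], [0, 0, 38, 0, 0, 0, 87], [0, 0, 0, 0, 0, 0, 60], [0, 0, 0, 0, 0, 0, 40], [0, 0, 0, 0, 0, 0, 20], [0, 0, 0, 0, 0, 0, 15], [0, 0, 0, 0, 0, 0, 15], [0, 0, 0, 0, 0, 0, 15], [0, 0, 0, 0, 0, 0, 15]],
  ],
  grip_force=20,
)

```text
time_s: 5.9
position: [0.5325, 0.1459, 0.069]
eef_rot: [-3.141, -0.001, 0.003]
wrist_force: [0.0, 0.5, 0.3]
grip_width: 0.417
grasp_force: 0.0
```

Request:
move_arm(
  plan=[
    [[0, 0, 0, 0, 0, 0, 15], [0, 0, 0, 0, 0, 0, 15], [0, 0, 0, 0, 0, 0, 15], [0, 0, 0, 0, 0, 0, 15], [0, 0, 0, 0, 0, 0, 15]],
  ],
)

```text
time_s: 6.4
position: [0.5323, 0.1458, 0.0685]
eef_rot: [3.141, 0.0, 0.003]
wrist_force: [-0.5, -0.9, 1.3]
grip_width: 0.246
grasp_force: 20.0
```

Request:
move_arm(
  plan=[
    [[0, 0, 0, 0, 0, 5, 15], [1, -14, 0, 0, 0, 8, 15], [1, -14, 0, 0, 0, 8, 15], [1, -14, 0, 0, 0, 8, 15], [1, -14, 0, 0, 0, 8, 15], [0, 0, 0, 0, 0, 0, 15]],
  ],
)

```text
time_s: 7.0
position: [0.5508, 0.1996, 0.0684]
eef_rot: [3.141, 0.003, -0.648]
wrist_force: [-12.9, 6.1, 9.9]
grip_width: 0.248
grasp_force: 20.0
```

Request:
move_arm(
  plan=[
    [[-1, -13, 0, 0, 0, 6, 15], [1, -14, 0, 0, 0, 8, 15], [1, -14, 0, 0, 0, 8, 15], [1, -14, 0, 0, 0, 8, 15], [1, -14, 0, 0, 0, 8, 15], [0, 0, 0, 0, 0, 0, 15]],
  ],
)

```text
time_s: 7.6
position: [0.6074, 0.2385, 0.0685]
eef_rot: [-3.141, 0.001, -1.31]
wrist_force: [-4.9, 5.1, 6.6]
grip_width: 0.248
grasp_force: 20.0
```

Request:
move_arm(
  plan=[
    [[1, -14, 0, 0, 0, 8, 15], [1, -14, 0, 0, 0, 7, 15], [0, -2, 0, 0, 0, 0, 15], [0, 0, 0, 0, 0, 0, 15], [0, 0, 0, 0, 0, 0, 15]],
  ],
)

```text
time_s: 8.1
position: [0.6338, 0.2416, 0.0684]
eef_rot: [3.138, 0.001, -1.566]
wrist_force: [-11.3, 6.2, 6.9]
grip_width: 0.252
grasp_force: 20.0
```

Request:
move_arm(
  plan=[
    [[0, 0, 0, 0, 0, 0, 45], [0, 0, 0, 0, 0, 0, 45], [0, 0, 0, 0, 0, 0, 45], [0, 0, 0, 0, 0, 0, 45], [0, 0, -40, 0, 0, 0, 45], [0, 0, -40, 0, 0, 0, 87], [45, 10, -26, 0, 0, 0, 87], [45, 10, -26, 0, 0, 0, 87], [45, 10, -26, 0, 0, 0, 87], [45, 10, -26, 0, 0, 0, 87], [45, 10, -26, 0, 0, 0, 87], [45, 10, -26, 0, 0, 0, 87]],
  ],
)

```text
time_s: 9.3
position: [0.5797, -0.0164, 0.2971]
eef_rot: [-3.141, -0.0, -1.568]
wrist_force: [0.7, 0.5, 0.9]
grip_width: 0.987
grasp_force: 0.0
```

Request:
move_arm(
  plan=[
    [[40, 10, 0, 0, 0, -8, 87], [0, 0, 0, 0, 0, -8, 87], [0, 0, 0, 0, 0, -8, 87], [0, 0, 0, 0, 0, -8, 87], [0, 0, 0, 0, 0, -8, 87], [0, 0, 0, 0, 0, -8, 87], [0, 0, 0, 0, 0, -8, 87], [0, 0, 0, 0, 0, -8, 87], [0, 0, 0, 0, 0, -8, 87], [0, 0, 0, 0, 0, -8, 87], [0, 0, 0, 0, 0, -8, 87], [0, 0, 0, 0, 0, -1, 87]],
  ],
)

```text
time_s: 10.5
position: [0.5705, -0.0548, 0.2959]
eef_rot: [3.142, 0.0, -0.012]
wrist_force: [0.7, 0.9, 0.4]
grip_width: 0.99
grasp_force: 0.0
```

```bash
python3 - <<'E'
from h import *
s=status.state(); print(s["time_s"],s["position"],s["eef_rot"])
for n in ["wrist"]:
    c=cap(n); pickle.dump(c,open(n+"3.pkl","wb")); cv2.imwrite(f"pics/{n}3.png",c["image"][:,:,::-1])
c=cap("top");pickle.dump(c,open("top3.pkl","wb"))
E
```

```text
10.5 [ 0.57052715 -0.0547803   0.29587463] [ 3.14152067e+00  5.87732157e-05 -1.19630731e-02]
```

View pics/wrist3.png

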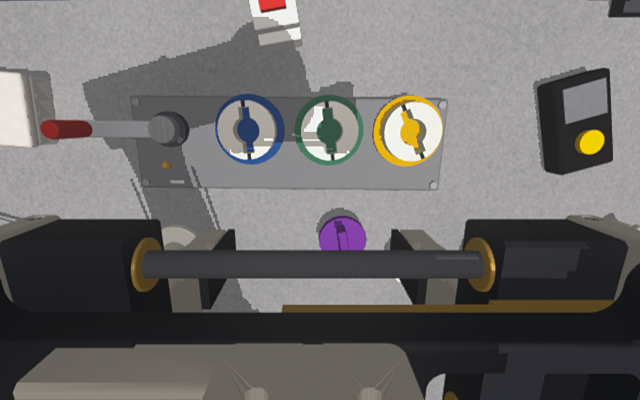

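The wrist view shows the arm pointing to +y with the red grip at (50,129), so it is at OFF. The sockets are blue (248,129), green (329,130) and yellow (409,130), with rim marks visible. Next I measure the centres and slot angles.

```bash
python3 - <<'E'
from h import *
c=pickle.load(open("wrist3.pkl","rb")); im=c["image"]
hsv=cv2.cvtColor(im,cv2.COLOR_RGB2HSV)
for k,(u,v) in dict(blue=(248,129),green=(329,130),yellow=(409,130)).items():
    lo,hi=COL[k]; lo=(lo[0],70,30)
    m=cv2.inRange(hsv,np.array(lo),np.array(hi)); roi=np.zeros_like(m); cv2.circle(roi,(u,v),44,255,-1); m&=roi
    p=np.argwhere(m)[:,::-1].astype(np.float32); W=ray(c,p,.022)[:,:2]
    ctr,r=cv2.minEnclosingCircle(W.astype(np.float32))
    print(k,"ring",np.round(ctr,4),"R",round(r,4))
    # inner hole/slot (connected comp at centre)
    n,l,st,ce=cv2.connectedComponentsWithStats(m); q=np.argwhere(l==l[v,u])[:,::-1] if l[v,u] else None
    if q is not None: print("  inner",st[l[v,u]],)
    roi[:]=0; 
    pc=proj(c,(ctr[0],ctr[1],.048)); cv2.circle(roi,tuple(int(x) for x in pc.round()),36,255,-1)
    g=im.max(2); dk=((g<45)&(roi>0)).astype(np.uint8)
    n,l,st,ce=cv2.connectedComponentsWithStats(dk)
    for i in range(1,n):
        if st[i][4]>5:
            X=ray(c,ce[i],.048)[0][:2]-ctr; print("  dark",ce[i].round(1),st[i][4],"r",round(np.linalg.norm(X),4),"ang",round(np.degrees(np.arctan2(X[1],X[0]))%180,1), X.round(4))
x,y=195,80; cv2.imwrite("pics/crop3.png",cv2.resize(im[80:180,195:455,::-1],None,fx=3,fy=3,interpolation=cv2.INTER_CUBIC))
E
```

```text
blue ring [0.6289 0.0339] R 0.0487
  inner [237 108  22  44 554]
  dark [242.5 103. ] 10 r 0.0344 ang 2.1 [0.0343 0.0013]
green ring [ 0.6265 -0.077 ] R 0.048
  inner [318 109  23  43 604]
  dark [326.4 104.2] 9 r 0.0342 ang 6.6 [0.034  0.0039]
yellow ring [ 0.6245 -0.1882] R 0.0493
  inner [400 110  21  42 550]
```

View pics/crop3.png

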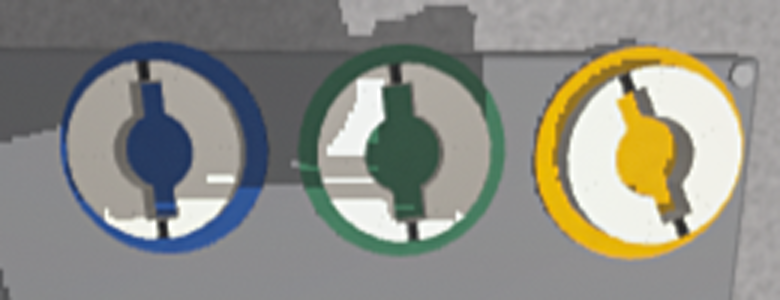

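The crop shows the rim marks: blue at (144,71)/(163,228) and yellow at (627,82)/(682,226). I convert these at the collar height.

```bash
python3 - <<'E'
from h import *
c=pickle.load(open("wrist3.pkl","rb"))
for k,a,b in (("blue",(144,71),(163,228)),("green",(396,73),(412,230)),("yellow",(627,82),(682,226))):
    p=(np.array([a,b])+.5)/3-.5+[195,80]; X=ray(c,p,.048)[:,:2]; d=X[0]-X[1]
    print(k,"mid",X.mean(0).round(4),"len",round(np.linalg.norm(d),4),"slot deg",round(np.degrees(np.arctan2(d[1],d[0])),1))
c=pickle.load(open("wrist1.pkl","rb"))
for k in("yellow","blue"):
    for ce,a,p in blobs(c,*COL[k],60):
        if ce[1]>150 and ce[0]>300 and a<1500: print(k,ce,a,"top64",ray(c,ce,.064)[0],"48",ray(c,ce,.048)[0])
d=c["depth"]
hsv=cv2.cvtColor(c["image"],cv2.COLOR_RGB2HSV)
for k,(u,v) in dict(yellow=(367,200),blue=(447,198)).items():
    P=np.array([(c["R"].T@(np.array([(i-c["cx"])/c["fx"]*d[j,i],(j-c["cy"])/c["fy"]*d[j,i],d[j,i]])-c["t"])) for i in range(u-28,u+28) for j in range(v-28,min(v+28,218)) if d[j,i]>0])
    t=P[(P[:,2]>.058)&(P[:,2]<.075)][:,:2]; f=P[(P[:,2]>.024)&(P[:,2]<.04)][:,:2]
    ctr,size,ang=cv2.minAreaRect(t.astype(np.float32)); bx=cv2.boxPoints((ctr,size,ang))
    e=max([bx[1]-bx[0],bx[2]-bx[1]],key=np.linalg.norm); cc,r=cv2.minEnclosingCircle(f.astype(np.float32))
    print(k,len(t),"top",np.round(ctr,4),np.round(size,4),"ang",np.degrees(np.arctan2(e[1],e[0]))%180,"flange",np.round(cc,4),r)
E
```

```text
blue mid [0.6293 0.0331] len 0.0673 slot deg 3.3
green mid [ 0.6271 -0.0769] len 0.0677 slot deg 6.1
yellow mid [ 0.6249 -0.1873] len 0.0684 slot deg 24.7
yellow [368.7 203.8] 358 top64 [ 0.42953693 -0.20344011  0.064     ] 48 [ 0.42517974 -0.20651817  0.048     ]
yellow [483.  264.5] 810 top64 [ 0.33068048 -0.38615237  0.064     ] 48 [ 0.32263861 -0.39604067  0.048     ]
yellow [450.  396.3] 78 top64 [ 0.07505978 -0.36296614  0.064     ] 48 [ 0.05749014 -0.37199022  0.048     ]
blue [453.5 201.6] 266 top64 [ 0.43245869 -0.32853289  0.064     ] 48 [ 0.42821041 -0.33627354  0.048     ]
yellow 245 top [ 0.4301 -0.2053] [0.0423 0.0122] ang 1.1399581 flange [ 0.4253 -0.2054] 0.03593246638774872
blue 320 top [ 0.4303 -0.3279] [0.0126 0.0514] ang 108.788536 flange [ 0.4304 -0.3284] 0.036085907369852066
```

The values agree with the known sizes. Yellow carrier: (0.4255, −0.2055) at 1°. Blue carrier: (0.430, −0.328) at −71°. Slots: yellow 24.7° and blue 3.3°. I go to yellow first.

Request:
move_arm(
  plan=[
    [[-29, 30, 25, 0, 0, 0, 87], [-29, 30, 25, 0, 0, 0, 87], [-29, 30, 25, 0, 0, 0, 87], [-29, 30, 25, 0, 0, 0, 87], [-29, 30, 25, 0, 0, -2, 87], [0, 0, 0, 0, 0, 0, 87], [0, 0, 0, 0, 0, 0, 87]],
  ],
)

```text
time_s: 11.3
position: [0.4228, -0.2032, 0.1709]
eef_rot: [3.141, 0.0, 0.016]
wrist_force: [0.5, 0.3, 0.0]
grip_width: 0.991
grasp_force: 0.0
```

```bash
cat >> h.py <<'E'
def cloud(c,uv):
    d=c["depth"]; uv=np.array([q for q in uv if d[q[1],q[0]]>0]); z=d[uv[:,1],uv[:,0]]
    P=np.c_[(uv[:,0]-c["cx"])/c["fx"]*z,(uv[:,1]-c["cy"])/c["fy"]*z,z]; return (P-c["t"])@c["R"]
def bar(c,k,near,zlo=.056,zhi=.075,rad=.06):
    b=[p for ce,a,p in blobs(c,*COL[k],40)]; P=cloud(c,np.vstack(b))
    P=P[(np.hypot(*(P[:,:2]-near).T)<rad)&(P[:,2]>zlo)&(P[:,2]<zhi)]
    ctr,size,ang=cv2.minAreaRect(P[:,:2].astype(np.float32)); bx=cv2.boxPoints((ctr,size,ang))
    e=max([bx[1]-bx[0],bx[2]-bx[1]],key=np.linalg.norm)
    print(k,len(P),"ctr",np.round(ctr,4),"size",np.round(size,4),"ang",round(np.degrees(np.arctan2(e[1],e[0]))%180,1),"zmed",np.median(P[:,2]).round(4))
E
python3 - <<'E'
from h import *
s=status.state(); print(s["time_s"],s["position"],s["eef_rot"])
c=cap("wrist"); pickle.dump(c,open("wrist4.pkl","wb")); bar(c,"yellow",(.427,-.205))
cv2.imwrite("pics/w4.png",c["image"][:,:,::-1])
E
```

```text
11.3 [ 0.42281202 -0.20316071  0.17090031] [3.14133938e+00 3.11506283e-04 1.56905851e-02]
yellow 706 ctr [ 0.4259 -0.2055] size [0.0511 0.0111] ang 1.3 zmed 0.0646
```

Request:
move_arm(
  plan=[
    [[3, 2, 20, 0, 0, 0, 50], [0, 0, 30, 0, 0, 0, 50], [0, 0, 0, 0, 0, 0, 50], [0, 0, 30, 0, 0, 0, 50], [0, 0, 30, 0, 0, 0, 50], [0, 0, 22, 0, 0, 0, 50], [0, 0, 0, 0, 0, 0, 40], [0, 0, 0, 0, 0, 0, 5], [0, 0, 0, 0, 0, 0, 5], [0, 0, 0, 0, 0, 0, 5], [0, 0, 0, 0, 0, 0, 5], [0, 0, 0, 0, 0, 0, 5]],
  ],
  grip_force=25,
)

```text
time_s: 12.55
position: [0.4269, -0.2044, 0.0396]
eef_rot: [3.141, -0.001, 0.02]
wrist_force: [0.6, -0.0, 2.6]
grip_width: 0.136
grasp_force: 25.0
```

Request:
move_arm(
  plan=[
    [[0, 0, 0, 0, 0, 0, 5], [0, 0, 0, 0, 0, 0, 5], [0, 0, 0, 0, 0, 0, 5]],
  ],
)

```text
time_s: 12.85
position: [0.4269, -0.2044, 0.0395]
eef_rot: [3.141, -0.001, 0.02]
wrist_force: [-1.1, 0.6, 7.5]
grip_width: 0.139
grasp_force: 25.0
```

Request:
move_arm(
  plan=[
    [[0, 0, -20, 0, 0, 0, 5], [0, 0, -40, 0, 0, 0, 5], [0, 0, -40, 0, 0, 0, 5], [40, -3, 0, 0, 0, 0, 5], [40, -3, 0, 0, 0, 0, 5], [40, -3, 0, 0, 0, 0, 5], [40, -2, 0, 0, 0, 0, 5], [39, -2, 0, 0, 0, 0, 5], [0, 0, 0, 0, 0, -8, 5], [0, 0, 0, 0, 0, -8, 5], [0, 0, 0, 0, 0, -7.5, 5], [0, 0, 0, 0, 0, 0, 5]],
  ],
)

```text
time_s: 14.05
position: [0.6246, -0.1872, 0.138]
eef_rot: [-3.141, 0.001, 0.432]
wrist_force: [-0.2, -1.0, -2.1]
grip_width: 0.133
grasp_force: 25.0
```

```bash
python3 - <<'E'
from h import *
s=status.state(); print(s["time_s"],s["position"],s["eef_rot"],s["wrist_force"])
c=cap("wrist"); bar(c,"yellow",s["position"][:2],.14,.19)
cv2.imwrite("pics/w5.png",c["image"][:,:,::-1])
E
```

```text
14.05 [ 0.62464704 -0.18722552  0.13804434] [-3.14063145e+00  1.40928909e-03  4.32023292e-01] [-0.20211924 -0.95060218 -2.10422905]
yellow 1687 ctr [ 0.6257 -0.1854] size [0.047  0.0183] ang 32.1 zmed 0.1628
```

View pics/w5.png

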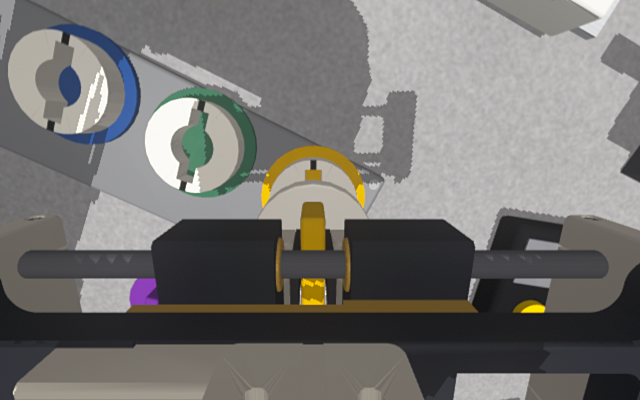

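The bar lines up with the yellow rim mark at (313,164). I descend in small steps.

Request:
move_arm(
  plan=[
    [[1, 0, 20, 0, 0, 0, 5], [0, 0, 20, 0, 0, 0, 5], [0, 0, 5, 0, 0, 0, 5], [0, 0, 3, 0, 0, 0, 5], [0, 0, 3, 0, 0, 0, 5], [0, 0, 3, 0, 0, 0, 5], [0, 0, 0, 0, 0, 0, 5]],
  ],
)

```text
time_s: 14.8
position: [0.6262, -0.1869, 0.0852]
eef_rot: [3.141, -0.0, 0.43]
wrist_force: [-0.3, -0.6, -2.1]
grip_width: 0.135
grasp_force: 25.0
```

Request:
move_arm(
  plan=[
    [[0, 0, 2, 0, 0, 0, 5], [0, 0, 2, 0, 0, 0, 5], [0, 0, 1, 0, 0, 0, 5], [0, 0, 1, 0, 0, 0, 5], [0, 0, 0, 0, 0, 0, 5]],
  ],
)

```text
time_s: 15.3
position: [0.626, -0.1869, 0.0788]
eef_rot: [-3.141, 0.0, 0.43]
wrist_force: [0.6, -0.5, -2.2]
grip_width: 0.132
grasp_force: 25.0
```

Request:
move_arm(
  plan=[
    [[0, 0, 2, 0, 0, 0, 5], [0, 0, 2, 0, 0, 0, 5], [0, 0, 2, 0, 0, 0, 5], [0, 0, 1, 0, 0, 0, 5], [0, 0, 1, 0, 0, 0, 5], [0, 0, 0.5, 0, 0, 0, 5], [0, 0, 0, 0, 0, 0, 5]],
  ],
)

```text
time_s: 16.0
position: [0.626, -0.1869, 0.0704]
eef_rot: [-3.142, 0.0, 0.43]
wrist_force: [0.2, -0.2, -1.7]
grip_width: 0.136
grasp_force: 25.0
```

Request:
move_arm(
  plan=[
    [[0, 0, 1, 0, 0, 0, 5], [0, 0, 0, 0, 0, 0, 5], [0, 0, 0, 0, 0, 0, 40], [0, 0, 0, 0, 0, 0, 40], [0, 0, 0, 0, 0, 0, 40], [0, 0, 0, 0, 0, 0, 40], [0, 0, -20, 0, 0, 0, 40], [0, 0, -40, 0, 0, 0, 60], [0, 0, -40, 0, 0, 0, 87], [0, 0, 0, 0, 0, 0, 87]],
  ],
)

```text
time_s: 17.0
position: [0.6295, -0.1876, 0.1762]
eef_rot: [3.136, -0.008, 0.431]
wrist_force: [-0.0, 0.3, 0.1]
grip_width: 0.668
grasp_force: 0.0
```

```bash
python3 - <<'E'
from h import *
s=status.state(); print(s["time_s"],s["position"],s["eef_rot"],s["wrist_force"])
c=cap("wrist"); bar(c,"yellow",(.625,-.1875),.084,.11)
c=cap("top"); cv2.imwrite("pics/t6.png",c["image"][:,:,::-1])
for k in ["yellow","blue"]:
    for ce,a,p in blobs(c,*COL[k]):
        if 330<ce[0]<450 and 140<ce[1]<290: print(k,ce,a,ray(c,ce,.064)[0].round(3))
E
```

```text
17.0 [ 0.62949034 -0.18762395  0.17619512] [ 3.13567254 -0.00840501  0.43133095] [-0.04975906  0.29561833  0.06695374]
yellow 802 ctr [ 0.6251 -0.1869] size [0.0516 0.0111] ang 24.4 zmed 0.0946
yellow [363.5 177.7] 89 [ 0.591 -0.197  0.064]
yellow [430.3 172. ] 86 [ 0.607 -0.424  0.064]
blue [403.3 223.5] 34 [ 0.433 -0.328  0.064]
```

Yellow is home, with its bar top at z = 0.0946 against an expected 0.094. The blue carrier is unmoved, so I go there.

Request:
move_arm(
  plan=[
    [[-47, 9, 0, 0, 0, 0, 87], [-48, 9, 0, 0, 0, 0, 87], [-48, 9, 0, 0, 0, 0, 87], [-48, 9, 0, 0, 0, 0, 87], [-48, 8, 0, 0, 0, 0, 87]],
  ],
)

```text
time_s: 17.6
position: [0.4248, -0.327, 0.1682]
eef_rot: [-3.14, 0.001, 0.431]
wrist_force: [-0.2, -2.4, 0.1]
grip_width: 0.996
grasp_force: 0.0
```

Request:
move_arm(
  plan=[
    [[0, 0, 0, 0, 0, 8, 87], [0, 0, 0, 0, 0, 8, 87], [0, 0, 0, 0, 0, 8, 87], [0, 0, 0, 0, 0, 8, 87], [0, 0, 0, 0, 0, 8, 87], [0, 0, 0, 0, 0, 8, 87], [0, 0, 0, 0, 0, 8, 87], [0, 0, 0, 0, 0, 8, 87], [0, 0, 0, 0, 0, 8, 87], [0, 0, 0, 0, 0, 8, 87], [0, 0, 0, 0, 0, 8, 87], [0, 0, 0, 0, 0, 8, 87]],
  ],
)

```text
time_s: 18.8
position: [0.4264, -0.3262, 0.1681]
eef_rot: [3.14, 0.002, -1.251]
wrist_force: [-0.5, -0.6, -0.1]
grip_width: 0.991
grasp_force: 0.0
```

Request:
move_arm(
  plan=[
    [[0, 0, 0, 0, 0, 0, 87], [0, 0, 0, 0, 0, 0, 87]],
  ],
)

```text
time_s: 19.0
position: [0.4268, -0.3264, 0.1686]
eef_rot: [3.141, 0.001, -1.241]
wrist_force: [-0.5, 0.3, 0.1]
grip_width: 0.989
grasp_force: 0.0
```

```bash
python3 - <<'E'
from h import *
s=status.state(); print(s["time_s"],s["position"],s["eef_rot"],np.degrees(s["eef_rot"][2]))
c=cap("wrist"); bar(c,"blue",(.43,-.328))
cv2.imwrite("pics/w7.png",c["image"][:,:,::-1])
E
```

```text
19.0 [ 0.42675734 -0.32639084  0.16861004] [ 3.14050153e+00  9.72066443e-04 -1.24113132e+00] -71.11158638079652
blue 645 ctr [ 0.4302 -0.3292] size [0.01   0.0514] ang 108.6 zmed 0.0646
```

View pics/w7.png

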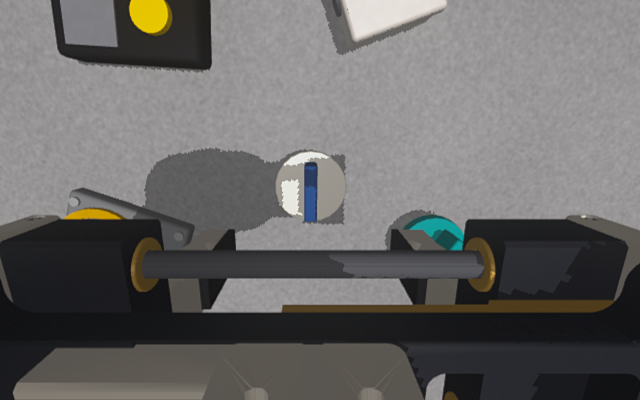

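The blue bar at (310,192) stands straight between the open fingers. I descend and grip.

Request:
move_arm(
  plan=[
    [[4, -2, 20, 0, 0, 0, 50], [0, 0, 30, 0, 0, 0, 50], [0, 0, 0, 0, 0, 0, 50], [0, 0, 30, 0, 0, 0, 50], [0, 0, 30, 0, 0, 0, 50], [0, 0, 20, 0, 0, 0, 50], [0, 0, 0, 0, 0, 0, 40], [0, 0, 0, 0, 0, 0, 5], [0, 0, 0, 0, 0, 0, 5], [0, 0, 0, 0, 0, 0, 5], [0, 0, 0, 0, 0, 0, 5], [0, 0, 0, 0, 0, 0, 5]],
  ],
)

```text
time_s: 20.25
position: [0.4309, -0.3299, 0.0403]
eef_rot: [-3.141, -0.001, -1.245]
wrist_force: [-0.4, 1.3, 4.3]
grip_width: 0.136
grasp_force: 25.0
```

Request:
move_arm(
  plan=[
    [[0, 0, 0, 0, 0, 0, 5], [0, 0, 0, 0, 0, 0, 5], [0, 0, 0, 0, 0, 0, 5]],
  ],
)

```text
time_s: 20.55
position: [0.4309, -0.3299, 0.0402]
eef_rot: [-3.141, -0.001, -1.245]
wrist_force: [-0.9, 0.4, 6.6]
grip_width: 0.134
grasp_force: 25.0
```

Request:
move_arm(
  plan=[
    [[0, 0, -20, 0, 0, 0, 5], [0, 0, -40, 0, 0, 0, 5], [0, 0, -40, 0, 0, 0, 5], [-31, -34, 0, 0, 0, 0, 5], [-31, -34, 0, 0, 0, 0, 5], [-31, -34, 0, 0, 0, 0, 5], [-31, -34, 0, 0, 0, 0, 5], [-31, -34, 0, 0, 0, 0, 5], [-31, -34, 0, 0, 0, 0, 5], [-31, -34, 0, 0, 0, 0, 5], [-31, -34, 0, 0, 0, 0, 5], [-31, -34, 0, 0, 0, 0, 5]],
  ],
)

```text
time_s: 21.75
position: [0.6312, 0.0343, 0.139]
eef_rot: [3.141, 0.0, -1.245]
wrist_force: [1.1, -0.6, -2.3]
grip_width: 0.138
grasp_force: 25.0
```

Request:
move_arm(
  plan=[
    [[0, 0, 0, 0, 0, -8.3, 5], [0, 0, 0, 0, 0, -8.3, 5], [0, 0, 0, 0, 0, -8.3, 5], [0, 0, 0, 0, 0, -8.3, 5], [0, 0, 0, 0, 0, -8.3, 5], [0, 0, 0, 0, 0, -8.3, 5], [0, 0, 0, 0, 0, -8.3, 5], [0, 0, 0, 0, 0, -8.3, 5], [0, 0, 0, 0, 0, -8.3, 5], [0, 0, 0, 0, 0, 0, 5], [0, 0, 0, 0, 0, 0, 5]],
  ],
)

```text
time_s: 22.85
position: [0.6307, 0.0324, 0.139]
eef_rot: [3.142, 0.001, 0.054]
wrist_force: [0.2, 0.0, -2.0]
grip_width: 0.139
grasp_force: 25.0
```

```bash
python3 - <<'E'
from h import *
s=status.state(); print(s["time_s"],s["position"],s["eef_rot"],np.degrees(s["eef_rot"][2]),s["wrist_force"])
c=cap("wrist"); cv2.imwrite("pics/w8.png",c["image"][:,:,::-1])
E
```

```text
22.85 [0.63071964 0.03241223 0.13903586] [3.14155905e+00 8.31852012e-04 5.40835175e-02] 3.0987572936731262 [ 0.1813402   0.014058   -1.99759194]
```

View pics/w8.png

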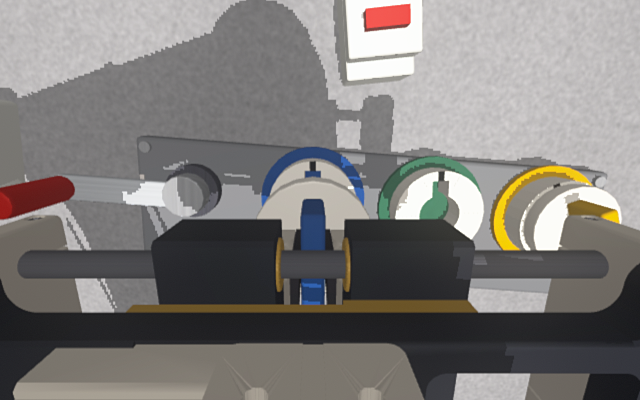

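The bar (313) lines up with the blue rim mark at (312,166). I descend.

Request:
move_arm(
  plan=[
    [[-0.5, -1, 20, 0, 0, 0, 5], [0, 0, 20, 0, 0, 0, 5], [0, 0, 5, 0, 0, 0, 5], [0, 0, 3, 0, 0, 0, 5], [0, 0, 3, 0, 0, 0, 5], [0, 0, 3, 0, 0, 0, 5], [0, 0, 0, 0, 0, 0, 5]],
  ],
)

```text
time_s: 23.6
position: [0.6306, 0.0335, 0.0856]
eef_rot: [-3.141, -0.0, 0.058]
wrist_force: [-0.5, -0.6, -2.7]
grip_width: 0.136
grasp_force: 25.0
```

Request:
move_arm(
  plan=[
    [[0, 0, 2, 0, 0, 0, 5], [0, 0, 2, 0, 0, 0, 5], [0, 0, 1, 0, 0, 0, 5], [0, 0, 1, 0, 0, 0, 5], [0, 0, 0, 0, 0, 0, 5]],
  ],
)

```text
time_s: 24.1
position: [0.6304, 0.0335, 0.0793]
eef_rot: [3.142, 0.0, 0.059]
wrist_force: [0.6, -1.5, -2.1]
grip_width: 0.134
grasp_force: 25.0
```

Request:
move_arm(
  plan=[
    [[0, 0, 2, 0, 0, 0, 5], [0, 0, 2, 0, 0, 0, 5], [0, 0, 2, 0, 0, 0, 5], [0, 0, 1, 0, 0, 0, 5], [0, 0, 1, 0, 0, 0, 5], [0, 0, 1, 0, 0, 0, 5], [0, 0, 0, 0, 0, 0, 5]],
  ],
)

```text
time_s: 24.8
position: [0.6306, 0.0335, 0.0706]
eef_rot: [3.142, -0.0, 0.059]
wrist_force: [-0.1, -0.3, -0.9]
grip_width: 0.137
grasp_force: 25.0
```

Request:
move_arm(
  plan=[
    [[0, 0, 0.5, 0, 0, 0, 5], [0, 0, 0, 0, 0, 0, 40], [0, 0, 0, 0, 0, 0, 40], [0, 0, 0, 0, 0, 0, 40], [0, 0, 0, 0, 0, 0, 40], [0, 0, -20, 0, 0, 0, 40], [0, 0, -40, 0, 0, 0, 60], [0, 0, -40, 0, 0, 0, 87], [0, 0, 0, 0, 0, 0, 87], [0, 0, 0, 0, 0, 0, 87]],
  ],
)

```text
time_s: 25.8
position: [0.631, 0.0337, 0.1712]
eef_rot: [-3.141, -0.003, 0.058]
wrist_force: [-0.0, 0.2, -0.6]
grip_width: 0.76
grasp_force: 0.0
```

```bash
python3 - <<'E'
from h import *
s=status.state(); print(s["time_s"],s["position"],s["eef_rot"])
c=cap("wrist"); bar(c,"blue",(.629,.0335),.084,.11); cv2.imwrite("pics/w9.png",c["image"][:,:,::-1])
for ce,a,p in blobs(c,*COL["red"],100):
    P=cloud(c,p); t=P[(P[:,2]>.102)&(P[:,2]<.115)]; print(ce,a,t.mean(0) if len(t) else None,len(t))
c=cap("top"); print([(b[0],b[1]) for b in blobs(c,*COL["green"])]); cv2.imwrite("pics/t9.png",c["image"][:,:,::-1])
E
```

```text
25.8 [0.63102777 0.03369621 0.17124902] [-3.14060177e+00 -2.62742762e-03  5.84922545e-02]
blue 795 ctr [0.6311 0.0342] size [0.0509 0.0101] ang 3.5 zmed 0.0946
[379.6  32.9] 679 None 0
[ 64.6 187.2] 1690 [0.63464232 0.24032636 0.10598923] 637
[(array([328.2, 168.4]), np.int32(53)), (array([327.1, 177.5]), np.int32(39))]
```

Blue is home too, with its top at 0.0946 and within 2 mm of centre. Green is absent. Next I take the isolator arm back.

Request:
move_arm(
  plan=[
    [[3, -41, 0, 0, 0, 0, 87], [3, -42, 0, 0, 0, 0, 87], [3, -42, 0, 0, 0, 0, 87], [3, -42, 0, 0, 0, 0, 87], [3, -41, 0, 0, 0, 0, 87], [0, 0, 0, 0, 0, 8.5, 87], [0, 0, 0, 0, 0, 8.5, 87], [0, 0, 0, 0, 0, 8.5, 87], [0, 0, 0, 0, 0, 8.5, 87], [0, 0, 0, 0, 0, 8.5, 87], [0, 0, 0, 0, 0, 8.5, 87]],
  ],
)

```text
time_s: 27.0
position: [0.6326, 0.2416, 0.168]
eef_rot: [3.139, 0.0, -0.838]
wrist_force: [-0.7, 0.1, 0.2]
grip_width: 0.993
grasp_force: 0.0
```

Request:
move_arm(
  plan=[
    [[0, 0, 0, 0, 0, 8.5, 87], [0, 0, 0, 0, 0, 8.5, 87], [0, 0, 0, 0, 0, 8.5, 87], [0, 0, 0, 0, 0, 8.5, 87], [0, 0, 0, 0, 0, 8.5, 87], [0, 0, 0, 0, 0, 0, 87], [0, 0, 0, 0, 0, 0, 87]],
  ],
)

```text
time_s: 27.7
position: [0.6329, 0.2417, 0.1687]
eef_rot: [3.14, -0.001, -1.569]
wrist_force: [-0.4, 0.8, -0.1]
grip_width: 0.992
grasp_force: 0.0
```

```bash
python3 - <<'E'
from h import *
s=status.state(); print(s["time_s"],s["position"],s["eef_rot"])
c=cap("wrist")
for ce,a,p in blobs(c,*COL["red"],100):
    P=cloud(c,p); t=P[(P[:,2]>.102)&(P[:,2]<.115)]; print(ce,a,t.mean(0) if len(t) else None,len(t))
E
```

```text
27.7 [0.63293034 0.24171532 0.16872972] [ 3.14004782e+00 -1.06399061e-03 -1.56889379e+00]
[311.8 207.1] 816 [0.63389412 0.24220225 0.10632178] 568
```

Request:
move_arm(
  plan=[
    [[0, -1, 30, 0, 0, 0, 87], [0, 0, 40, 0, 0, 0, 87], [0, 0, 30, 0, 0, 0, 50], [0, 0, 0, 0, 0, 0, 30], [0, 0, 0, 0, 0, 0, 15], [0, 0, 0, 0, 0, 0, 15], [0, 0, 0, 0, 0, 0, 15], [0, 0, 0, 0, 0, 0, 15], [0, 0, 0, 0, 0, 0, 15], [0, 0, 0, 0, 0, 0, 15], [0, 0, 0, 0, 0, 0, 15]],
  ],
  grip_force=20,
)

```text
time_s: 28.85
position: [0.6337, 0.242, 0.0701]
eef_rot: [3.141, -0.0, -1.573]
wrist_force: [-5.0, 3.7, 7.4]
grip_width: 0.245
grasp_force: 20.0
```

Request:
move_arm(
  plan=[
    [[0.5, 14, 0, 0, 0, -8, 15], [1, 14, 0, 0, 0, -8, 15], [1, 14, 0, 0, 0, -8, 15], [1, 14, 0, 0, 0, -8, 15], [1, 14, 0, 0, 0, -8, 15], [0, 0, 0, 0, 0, 0, 15]],
  ],
)

```text
time_s: 29.45
position: [0.5683, 0.2193, 0.0703]
eef_rot: [-3.141, 0.001, -0.87]
wrist_force: [-2.4, 5.9, -3.0]
grip_width: 0.242
grasp_force: 20.0
```

Request:
move_arm(
  plan=[
    [[1, 14, 0, 0, 0, -8, 15], [1, 14, 0, 0, 0, -8, 15], [1, 14, 0, 0, 0, -8, 15], [1, 14, 0, 0, 0, -8, 15], [1, 14, 0, 0, 0, -8, 15], [0, 0, 0, 0, 0, 0, 15]],
  ],
)

```text
time_s: 30.05
position: [0.5335, 0.1585, 0.0702]
eef_rot: [3.141, 0.002, -0.172]
wrist_force: [-7.7, 0.1, 5.7]
grip_width: 0.243
grasp_force: 20.0
```

Request:
move_arm(
  plan=[
    [[0.5, 13, 0, 0, 0, -8, 15], [0, 3, 0, 0, 0, 0, 15], [0, 0, 0, 0, 0, 0, 15], [0, 0, 0, 0, 0, 0, 15]],
  ],
)

```text
time_s: 30.45
position: [0.5324, 0.1446, 0.0702]
eef_rot: [-3.14, 0.001, -0.04]
wrist_force: [-8.9, 7.7, 6.4]
grip_width: 0.244
grasp_force: 20.0
```

Request:
move_arm(
  plan=[
    [[0, 0, 0, 0, 0, 0, 15], [0, 0, 0, 0, 0, 0, 15], [0, 0, 0, 0, 0, 0, 50], [0, 0, 0, 0, 0, 0, 50], [0, 0, 0, 0, 0, 0, 50], [0, 0, 0, 0, 0, 0, 50], [0, 0, -30, 0, 0, 0, 50], [0, 0, -40, 0, 0, 0, 80], [0, 0, -40, 0, 0, 0, 80], [-10, 20, -40, 0, 0, 0, 80], [-10, 40, -40, 0, 0, 0, 80], [0, 0, 0, 0, 0, 0, 80]],
  ],
)

```text
time_s: 31.65
position: [0.5138, 0.0877, 0.2605]
eef_rot: [-3.138, -0.008, -0.039]
wrist_force: [0.7, -0.2, -0.2]
grip_width: 0.902
grasp_force: 0.0
```

Request:
move_arm(
  plan=[
    [[0, 45, -10, 0, 0, 0, 80], [0, 45, -10, 0, 0, 0, 80], [0, 45, 0, 0, 0, 0, 80], [0, 0, 0, 0, 0, 0, 80], [0, 0, 0, 0, 0, 0, 80]],
  ],
)

```text
time_s: 32.15
position: [0.5072, -0.0466, 0.2745]
eef_rot: [-3.142, 0.0, -0.041]
wrist_force: [-0.4, 0.3, -0.8]
grip_width: 0.912
grasp_force: 0.0
```

```bash
python3 - <<'E'
from h import *
s=status.state(); print(s["time_s"],s["position"],s["wrist_force"])
c=cap("wrist"); cv2.imwrite("pics/w10.png",c["image"][:,:,::-1])
bar(c,"blue",(.63,.0335),.084,.11);bar(c,"yellow",(.625,-.1875),.084,.11)
for ce,a,p in blobs(c,*COL["red"],100):
    P=cloud(c,p); t=P[(P[:,2]>.102)&(P[:,2]<.115)]; print(ce,a,t.mean(0) if len(t) else None,len(t))
E
```

```text
32.15 [ 0.50721373 -0.04657008  0.27453197] [-0.37235165  0.27436073 -0.76473743]
blue 632 ctr [0.63   0.0336] size [0.0514 0.0113] ang 3.3 zmed 0.0945
yellow 753 ctr [ 0.6247 -0.1859] size [0.0505 0.012 ] ang 24.8 zmed 0.0944
[148. 167.] 658 [0.53211016 0.14394346 0.10615386] 305
```

View pics/w10.png

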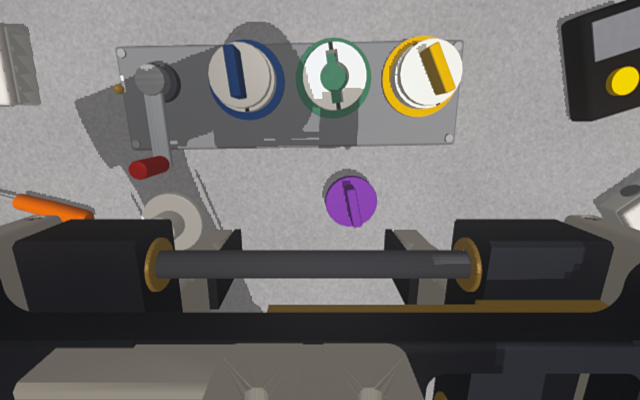

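Blue and yellow sit home, and the arm is back at ON with the grip at (148,167), the same place as at the start. No green carrier appears in any view. I hand in the job.

```bash
python3 -c "
from plant import workorder
print(workorder.close_job())"
```

```text
the job is handed in; nothing more can be done
None
```

The job is handed in, though the call returned no verdict: I swung the isolator to OFF, seated the yellow and blue carriers flush in their sockets (no green carrier was on the bench), and swung the isolator back to ON.

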